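Work the feed selector through its zigzag gate into park

ROBOT

A 7-joint arm with a two-finger parallel gripper is mounted at the origin on a cart in front of the work surface, level with it; the furniture and walls round the work are solid. World frame = base frame: x ahead of the robot, y to its left, z up, the work surface at z = 0. Lengths are in m, angles in rad, forces in N, time in s.
With the tool pointing down it reaches from about 0.4 to 0.85 m from the base axis. Payload 4.5 kg.
Tool frame: the origin (TCP) lies midway between the tips of the shut fingers; the grasp point (between the pads) lies 19 mm behind it; x points along the fingers, y is the direction in which the jaws open and shut, and the axes are right-handed (so a half turn about x gives the same grasp; the last joint's range is limited). The gripper opens to 88 mm and grips with 3 to 60 N. Pads are 18 mm wide; open, the fingers measure 123 mm over their backs; the gripper's body (75 mm by 187 mm) begins 45 mm behind the grasp point.
Start: joints at [-1.196, 0.689, -0.195, 1.565, 0.157, 0.902, -0.215], TCP at [0.209, 0.589, 0.239] pointing down, gripper open.
Joint ranges: [-3.01, 3.01], [-0.46, 2.08], [-1.47, 1.51], [0.13, 2.56], [-1, 4.14], [0.04, 2.09], [-2.66, 2.66]. Speed limits (rad/s): [2.57, 2.57, 3.14, 3.14, 3.14, 3.14, 3.14].

INTERFACE

Orientations are given as a unit quaternion [x, y, z, w].
In Python, from plant import r gives the robot as it stands.
- The arm moves only by the tool arm_command, never from a script. Its argument "plan" is a list of rows, each a list of 5 numbers: the finger opening in m, from 0 to 0.0881, then the shift along the tool's x, y, z in m, then the turn about the tool's x in rad. In form: [[grip, dx, dy, dz, roll], ...]. A call has 1 to 12 rows; each row shifts and turns the commanded pose from where the row before left it, along the tool's axes as they then stand; what a row does not reach is not made up. A row lasts 1/8 s, in which the tool goes at most 62.5 mm and 10.7 degrees, less where a joint would pass 70% of its speed; a pose out of reach is approached as far as the arm can. A call is refused whole if a number of a shift passes 0.0625 or a number of a turn 0.188, either way. A call with a gripper value outside its range is refused whole. The fingers move at their own pace and stop on an object; "force" is the grip in N (left out, the last holds). Time passes only in rows, so rows that do not move let the fingers close. It gives the time, the measured TCP pose, the force and the opening at its end, in the units of the state.
- r.get_state(): the state, without advancing time (a new reading comes with each control period).
- r.snapshot(name): name is "side" or "top" or "wrist"; returns (picture, depth): 400x640x3 uint8, red, green, blue; 400x640 float32, m along the optical axis (not along the pixel's ray), 0 where there is no reading.
- r.calibration(name): a dict with "fx", "fy", "cx", "cy" (pixels), "k1" (the pictures are not rectified: a ray, as slopes to the right and down, at radius r is drawn at 1 + k1 r^2 times it, then the intrinsics apply), "eye" and "orientation" of the camera in the world; the wrist camera has in their place "mount" (4x4, takes a point from camera to tool coordinates, whose origin is the TCP and whose axes are the tool frame's). Camera axes: x right, y down, z forward; pixel columns grow to the right and rows downward; lengths in m; the calibration is good to about 2 mm. A picture is of the moment at which its call begins: read the wrist's pose just before it. calibration takes no time and is no camera call.
- r.finish_job(): hands the job in, once; it reports no verdict.
The state is a dict: "clock": time; "q": joint angles; "qd": joint speeds; "joint_torque": joint torques, N m; "tool_pos": TCP position; "eef_rot": TCP orientation; "contact_force": force on the tool from outside, world axes, zero at the start; "moment": the same for the moment, N m; "opening": opening from 0.0 (shut) to 1.0 (fully open).
Only numpy, scipy, OpenCV 4.12 (cv2) and the standard library are available. Lean on these libraries where they do the work, as an engineer would, in place of code of your own. Each camera call takes 0.05 s, during which the arm holds its last target.

TASK

Put the machine's feed selector into park: reach into the ring on top of its lever with your fingers and push the lever gently through the zigzag gate, feeling for the opening from each lane into the next, until it is fully home in the park notch at the end. Do not force or clamp the lever, leave it standing in park, and do not disturb the other things on the bench.

Things in the scene. Friction and masses are not known exactly. Their poses are not given: they have to be found in the camera images.
- selector: Feed selector: grey metal box, 156 (x) by 116 (y) by 162 mm high on a 176x136x8 mm foot, fixed to the bench; window 88x90 mm in its steel top. Origin at centre of underside, z up. Its lever turns about a pivot 52 mm above the origin. 100 mm above the pivot, under the top, steel gate bars steer the lever's 8 mm stem. All x, y of the lanes are in this frame, at that height.
- gate1 (a point): Gate bar between lane 1 (centred y=+31.5 mm) and lane 2 (y=+10.5 mm), 8.5 mm thick. Lanes run along x from -30 to +30 mm, 12.5 mm wide. The lever starts in lane 1 on the -x side. The bar's one opening, 14 mm long, is unmeasured and differs each time: its middle is anywhere from x=+4 to +24 mm; this point (x=+14, y=+21) is only the middle of that range.
- gate2 (a point): Gate bar between lane 2 and lane 3 (centred y=-10.5 mm), 8.5 mm thick, with one 14 mm opening, unmeasured: its middle is anywhere from x=-24 to -4 mm; this point (x=-14, y=0) is only the middle of that range. Find each opening by sliding the lever along the bar with a light push towards -y: it gives way there.
- park (a point): Park notch: a 14 mm wide, 20 mm deep pocket in the thick bar beyond lane 3, towards -y, ending where the stem stands at y=-34 mm; its middle is unmeasured, anywhere from x=+4 to +24 mm. This point (x=+14, y=-27) is only the middle of that range.
- lever_head: The lever. Origin: centre of its black ring, 203 mm from the pivot; z along the stem, away from the pivot. Ring across the stem, 80 mm outer, 58 mm inner diameter, bar 10 mm. Two 8 mm arms at its own +y and -y meet on the stem 47 mm below; a 68 mm dust cap lies 54 mm below. Closed fingertips can dip about 20 mm (at most 30) into the ring and push any way.
- stem_top (a point): Where the ring's arms meet the stem, 47 mm below the ring on its axis. The ring moves 2.03 times as far as the stem at the gate. The lever stays where it is left (friction about 1 N at the ring); sliding along a bar and searching takes 4 to 8 N at the ring. More than 40 N between fingers and lever counts as forcing, and so does clamping it.
- cross (a joint): Lean across the lanes, rad, about the selector's x; 0 upright, positive leans towards the selector's -y (to park). At the gate y = -100 mm x tan(value): lane 1 about -0.31, lane 2 -0.10, lane 3 +0.10, fully home in park +0.325 (end stop; above 0.26 counts as home).
- along (a joint): Lean of the lever along the lanes, rad, about its y axis; 0 = upright, positive leans towards the selector's +x. At the gate x = 100 mm x tan(value) / cos(cross). End stops at -0.29 and +0.29.
- sanding_block: cork sanding block, 46x76x26 mm, lying beside the selector; origin at the centre of its underside; bystander
- steel_bush: small steel bush, 22 mm across, 14 mm high, near the selector; origin at the centre of its underside; bystander
- part_tin: round tin, 67 mm across, 32 mm high; origin at the centre of its underside; bystander
- pliers: pliers, 156 mm long, 12 mm high, lying flat; origin under their middle; bystander
- tape_roll: roll of paper tape, 70 mm across, 19 mm high; origin at the centre of its underside; bystander
- marker: marker pen, 128 mm long, 17 mm thick, lying; origin under its middle; bystander

How it is judged:
On the way, in this order (a step that is already met when the one before it is completed fails the run):
1. the lever has come through the first opening into lane 2 (value of joint cross between -0.145 and -0.05 rad), for 0.1 s.
2. the lever has come through the second opening into lane 3 (value of joint cross between 0.06 and 0.15 rad), for 0.1 s.
3. the lever is home in the park notch (value of joint cross above 0.26 rad), for 0.2 s.
At the end, for the whole second after the job is handed in: the lever stands at rest in the park notch: cross above 0.26 rad (the stop is at 0.325) and along above -0.02 rad (value of joint cross between 0.26 and 0.4 rad and value of joint along above -0.02 rad and velocity of joint cross between -0.05 and 0.05 rad/s and linear speed of lever_head below 0.02 m/s); the robot touches nothing.
It fails at once if the lever is forced or clamped: more than 40 N between fingers and lever (contact force between the fingers and lever_head above 40 N).
It fails at once if a bystander is disturbed: moved by more than 30 mm (distance of any of sanding_block, steel_bush, part_tin, pliers, tape_roll, marker from where it was at the start of the episode above 0.03 m).
It also fails if it takes over 58 s, if anything falls off the work surface, if the arm or the gripper's body presses on something with over 40 N, if the wrist force passes 120 N, or if a joint passes its speed limit or range.

## Working session

There is one attempt and no reset: what is moved stays moved. The work goes in short steps, Python scripts to look and compute and a tool call to move; the robot and the scene stay as the last step left them, time stands still between calls to the robot, and variables do not carry over. Pictures are saved under pics/ and viewed, and the job is handed in when it is done.

Besides the shell and the picture viewer there is one more tool, called after "Call:" as name(argument=value, ...) on one line, values as JSON. arm_command: Moves the arm, as the interface text tells. Its arguments: {"type":"object","properties":{"plan":{"type":"array","items":{"type":"array","items":{"type":"number"}}},"force":{"type":"number"}},"required":["plan"]}

```bash
ls; mkdir -p pics; python3 - <<'E'
from plant import r
import cv2
s=r.get_state()
print({k:s[k] for k in ('clock','tool_pos','eef_rot','contact_force','opening')})
for n in ('side','top','wrist'):
    p,d=r.snapshot(n)
    cv2.imwrite(f'pics/{n}0.png',p[:,:,::-1]); import numpy as np; np.save(f'{n}0.npy',d)
    print(n,r.calibration(n))
E
```

```text
pics
{'clock': 0.0, 'tool_pos': array([0.20875309, 0.58843799, 0.23791688]), 'eef_rot': array([ 0.11924152,  0.69692906, -0.12052403,  0.69681081]), 'contact_force': array([ 0.41271971, -0.63898377, -0.33348029]), 'opening': 1.0003539392345333}
side {'fx': 485.4234096264208, 'fy': 485.4234096264208, 'cx': 327.2063413536206, 'cy': 199.50963055025997, 'k1': -0.07490233746035085, 'eye': array([-0.06917454, -0.57897892,  1.54878667]), 'orientation': array([ 0.9060303 , -0.31730032,  0.08776324, -0.26594591])}
top {'fx': 373.7240616086366, 'fy': 373.7240616086366, 'cx': 324.7158640969456, 'cy': 204.5414483424169, 'k1': -0.01642826759501402, 'eye': array([0.18800249, 0.13530984, 1.63034902]), 'orientation': array([-0.6943427 ,  0.7136303 , -0.06827979,  0.06291174])}
wrist {'fx': 280.59209055776387, 'fy': 280.59209055776387, 'cx': 320.1120405007414, 'cy': 199.05659097144047, 'k1': -0.03234767205712355, 'mount': array([[-8.95610208e-04, -2.78051184e-01,  9.60565842e-01,
        -1.45482950e-01],
       [ 9.99999584e-01, -4.14586903e-04,  8.12368524e-04,
        -3.02767687e-04],
       [ 1.72357988e-04,  9.60566170e-01,  2.78051439e-01,
        -7.18004266e-02],
       [ 0.00000000e+00,  0.00000000e+00,  0.00000000e+00,
         1.00000000e+00]])}
```

View pics/side0.png

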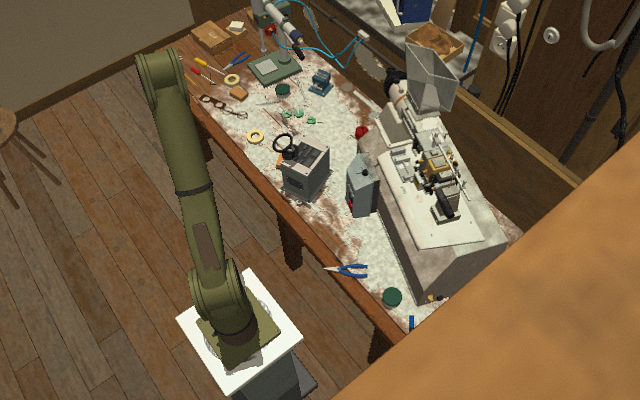

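View pics/top0.png

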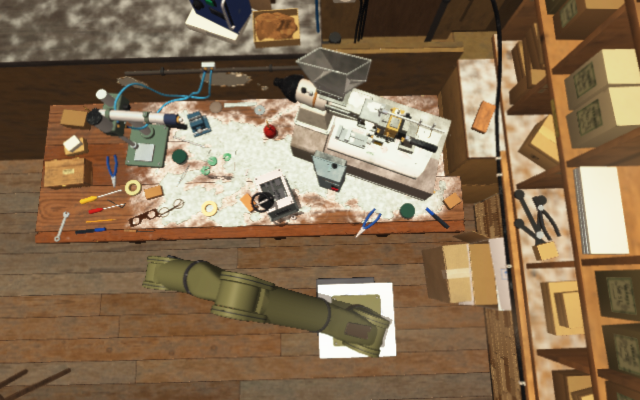

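View pics/wrist0.png

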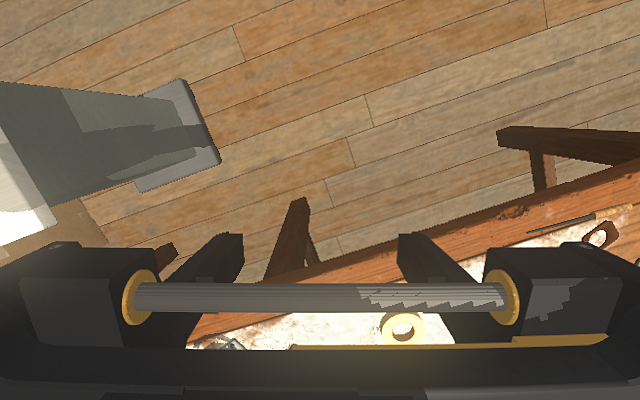

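The side view shows the selector at about (305,175) with its black ring at (285,145). In the top view the box is at (278,197) and the ring at (263,202). I'll zoom in and use depth next.

```bash
cat > h.py <<'E'
import numpy as np, cv2
from scipy.spatial.transform import Rotation as R
from plant import r
def cam(n):
    c=r.calibration(n); K=np.array([[c['fx'],0,c['cx']],[0,c['fy'],c['cy']],[0,0,1]])
    return c,K,np.array([c['k1'],0,0,0,0.])
def pts(n,uv,d,pose=None):
    c,K,k=cam(n)
    s=cv2.undistortPoints(np.asarray(uv,float).reshape(-1,1,2),K,k).reshape(-1,2)
    P=np.c_[s,np.ones(len(s))]*np.asarray(d).reshape(-1,1)
    if n=='wrist':
        M=c['mount']; P=P@M[:3,:3].T+M[:3,3]
        return P@R.from_quat(pose[1]).as_matrix().T+pose[0]
    return P@R.from_quat(c['orientation']).as_matrix().T+c['eye']
def rays(n,uv):
    c,K,k=cam(n)
    s=cv2.undistortPoints(np.asarray(uv,float).reshape(-1,1,2),K,k).reshape(-1,2)
    return c['eye'],np.c_[s,np.ones(len(s))]@R.from_quat(c['orientation']).as_matrix().T
def proj(n,P):
    c,K,k=cam(n); Q=(np.atleast_2d(P)-c['eye'])@R.from_quat(c['orientation']).as_matrix()
    return cv2.projectPoints(Q,np.zeros(3),np.zeros(3),K,k)[0].reshape(-1,2)
E
python3 - <<'E'
from h import *
for n,(a,b,c,d) in {'side':(230,110,350,210),'top':(225,160,315,225)}.items():
    p=cv2.imread(f'pics/{n}0.png')[b:d,a:c]; cv2.imwrite(f'pics/{n}0z.png',cv2.resize(p,None,fx=6,fy=6,interpolation=cv2.INTER_NEAREST))
    D=np.load(f'{n}0.npy'); v,u=np.mgrid[b:d,a:c]; uv=np.c_[u.ravel(),v.ravel()]; dd=D[b:d,a:c].ravel()
    P=pts(n,uv,dd); ok=dd>0
    for lo,hi in((.15,.175),(.215,.3)):
        m=ok&(P[:,2]>lo)&(P[:,2]<hi); Q=P[m]
        print(n,lo,m.sum(),Q.min(0),Q.max(0),Q.mean(0))
        if m.sum()>3: print(cv2.minAreaRect((Q[:,:2]*1000).astype(np.float32)))
    m=ok&(abs(P[:,2])<.03); print('table z',np.median(P[m,2]))
E
```

```text
side 0.15 812 [0.43704668 0.09138664 0.15004015] [0.61990251 0.40509203 0.17486394] [0.52895066 0.31134988 0.15930233]
((557.1345825195312, 250.3662109375), (164.88270568847656, 287.89202880859375), 19.906301498413086)
side 0.215 201 [0.42652997 0.11525146 0.21569348] [0.58837526 0.40273289 0.26313855] [0.48024279 0.32904012 0.23920839]
((518.4354248046875, 264.79376220703125), (75.6298599243164, 300.20452880859375), 29.1052188873291)
table z 0.0010842362352768697
top 0.15 676 [0.43649807 0.16312577 0.15000655] [0.64138946 0.40417409 0.17476486] [0.53437397 0.32006119 0.16022887]
((550.2584838867188, 270.765625), (157.53294372558594, 261.09979248046875), 20.274375915527344)
top 0.215 161 [0.42840749 0.15762044 0.21669725] [0.62563278 0.4013766  0.26408797] [0.47345549 0.35320048 0.24332333]
((520.7723388671875, 268.07568359375), (76.16136169433594, 295.7827453613281), 29.777511596679688)
table z 0.0018756524662140173
```

```bash
nproc
```

```text
4
```

View pics/side0z.png

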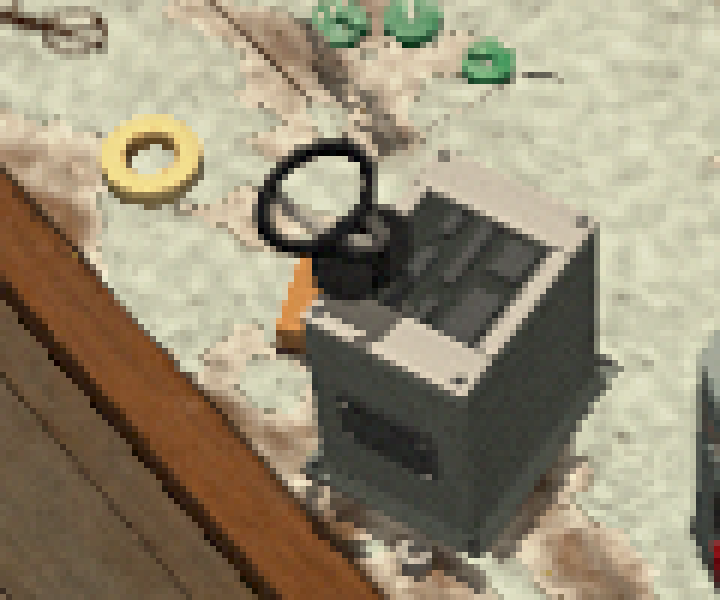

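View pics/top0z.png

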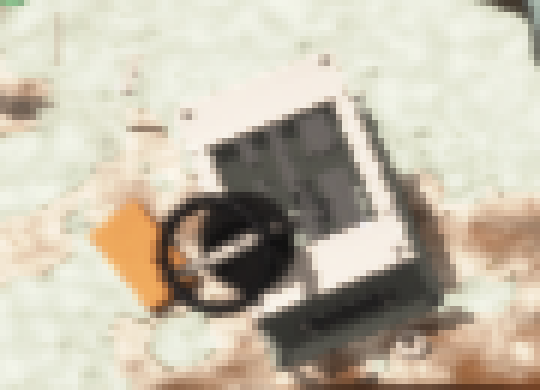

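```bash
python3 - <<'E'
from h import *
A=[];B=[]
for n,(a,b,c,d) in {'side':(230,110,350,210),'top':(225,160,315,225)}.items():
    D=np.load(f'{n}0.npy'); v,u=np.mgrid[b:d,a:c]; uv=np.c_[u.ravel(),v.ravel()]; dd=D[b:d,a:c].ravel()
    P=pts(n,uv,dd); rgb=cv2.imread(f'pics/{n}0.png')[b:d,a:c].reshape(-1,3).astype(int)
    near=(dd>0)&(np.hypot(P[:,0]-.53,P[:,1]-.31)<.15)
    top=near&(abs(P[:,2]-.162)<.006)&(rgb.sum(1)>240)
    Q=P[top]; print(n,'top',len(Q),cv2.minAreaRect((Q[:,:2]*1000).astype(np.float32)),np.median(Q[:,2]))
    rg=near&(P[:,2]>.2)
    Q=P[rg]; A.append(Q); print('ring',len(Q),Q.min(0),Q.max(0),Q.mean(0))
    c0=Q.mean(0);U,S,V=np.linalg.svd(Q-c0);print('normal',V[2],S)
    s=near&(rgb.sum(1)<170)&(P[:,2]>.17)
E
```

```text
side top 533 ((528.2142333984375, 324.4306640625), (159.53842163085938, 120.36756896972656), 20.87749481201172) 0.1612180536589618
ring 197 [0.42652997 0.32381    0.20019252] [0.50008637 0.40273289 0.26313855] [0.46612421 0.36076645 0.23751693]
normal [ 0.32061603 -0.17866954 -0.93020565] [0.36790644 0.30049195 0.19147677]
top top 541 ((529.6425170898438, 326.66375732421875), (157.10128784179688, 115.7372055053711), 20.528379440307617) 0.16104314522919605
ring 174 [0.42840749 0.32588263 0.20011116] [0.51145116 0.4013766  0.26408797] [0.46727606 0.3636974  0.23884925]
normal [ 0.29971206 -0.23670144 -0.92419971] [0.32759494 0.30009133 0.18870343]
```

```bash
cat >> h.py <<'E'
psi=np.radians(20.7); O=np.array([.529,.3255,0])
ex=np.array([np.cos(psi),np.sin(psi),0]); ey=np.array([-np.sin(psi),np.cos(psi),0])
SR=np.c_[ex,ey,[0,0,1]]
def w2s(p): return (np.asarray(p)-O)@SR
def s2w(p): return np.asarray(p)@SR.T+O
def ring(c,a): return np.array([np.sin(a),-np.sin(c)*np.cos(a),np.cos(c)*np.cos(a)])*.203+[0,0,.052]
def st():
    s=r.get_state(); M=R.from_quat(s['eef_rot']).as_matrix()
    print('t %.2f'%s['clock'],'tcp',s['tool_pos'].round(4),'sel(mm)',(w2s(s['tool_pos'])*1000).round(1),'F sel',(s['contact_force']@SR).round(1),'op',round(s['opening'],2))
    return s,M
E
python3 - <<'E'
from h import *
s,M=st(); print(M.round(3))
print('tool y angle',np.degrees(np.arctan2(M[1,1],M[0,1])), 'tool z',np.degrees(np.arctan2(M[1,2],M[0,2])))
for a in(-.2,-.25): print(a,ring(-.31,a),s2w(ring(-.31,a)))
D=np.load('top0.npy'); v,u=np.mgrid[0:400,0:640]; P=pts('top',np.c_[u.ravel(),v.ravel()],D.ravel())
m=(D.ravel()>0)&(P[:,2]>.18)&(np.hypot(P[:,0]-.53,P[:,1]-.33)<.4)&(P[:,0]>.25)&(np.hypot(P[:,0]-.467,P[:,1]-.363)>.05)
Q=P[m]; H={}
for q in Q:
    k=(round(q[0]/.05)*5,round(q[1]/.05)*5); H[k]=max(H.get(k,0),round(q[2],2))
print(sorted(H.items()))
E
```

```text
t 0.15 tcp [0.2088 0.5886 0.2381] sel(mm) [-206.5  359.3  238.1] F sel [ 0.6  0.7 -0.1] op 1.0
[[-0.     0.334  0.943]
 [-0.001  0.943 -0.334]
 [-1.    -0.001  0.   ]]
tool y angle 70.47682851096215 tool z -19.52316256792482
-0.2 [-0.04032987  0.06069249  0.24147011] [0.46982039 0.36801883 0.24147011]
-0.25 [-0.050223    0.06000175  0.23931375] [0.46081008 0.36387571 0.23931375]
[((25, 60), np.float64(0.6)), ((50, 35), np.float64(0.2)), ((55, 5), np.float64(0.25)), ((55, 10), np.float64(0.24)), ((55, 15), np.float64(0.23)), ((60, -5), np.float64(0.26)), ((60, 0), np.float64(0.26)), ((60, 5), np.float64(0.26)), ((60, 10), np.float64(0.27)), ((60, 15), np.float64(0.25)), ((65, -5), np.float64(0.3)), ((65, 0), np.float64(0.29)), ((65, 5), np.float64(0.27)), ((65, 10), np.float64(0.26)), ((65, 15), np.float64(0.25)), ((70, -5), np.float64(0.44)), ((70, 0), np.float64(0.45)), ((70, 5), np.float64(0.31)), ((70, 10), np.float64(0.3)), ((70, 15), np.float64(0.22)), ((70, 20), np.float64(0.2)), ((75, 0), np.float64(0.45)), ((75, 5), np.float64(0.6)), ((75, 10), np.float64(0.43)), ((75, 15), np.float64(0.41)), ((75, 20), np.float64(0.33)), ((75, 25), np.float64(0.28)), ((75, 65), np.float64(0.37)), ((80, 0), np.float64(0.43)), ((80, 5), np.float64(0.61)), ((80, 10), np.float64(0.6)), ((80, 15), np.float64(0.6)), ((80, 20), np.float64(0.59)), ((80, 25), np.float64(0.43)), ((85, 10), np.float64(0.56)), ((85, 15), np.float64(0.59)), ((85, 20), np.float64(0.59)), ((85, 25), np.float64(0.44)), ((85, 30), np.float64(0.41)), ((90, 15), np.float64(0.59)), ((90, 20), np.float64(0.43)), ((90, 25), np.float64(0.43)), ((90, 30), np.float64(0.41))]
```

Call:
arm_command(plan=[[0,-0.05,0,0,0],[0,-0.04,0,0,0],[0,0,-0.021,0.053,0],[0,0,-0.021,0.053,0],[0,0,-0.021,0.053,0],[0,0,-0.021,0.053,0],[0,0,-0.021,0.053,0],[0,0,-0.021,0.053,0],[0,0,0,0,0],[0,0,0,0,0]], force=10)

```text
clock: 1.4
tool_pos: [0.4658, 0.3644, 0.3284]
eef_rot: [0.12, 0.697, -0.12, 0.696]
contact_force: [-0.2, -0.2, 0.1]
opening: 0.006
```

Call:
arm_command(plan=[[0,0,0,0,0.174],[0,0,0,0,0.174],[0,0,0,0,0.174],[0,0,0,0,0.174],[0,0,0,0,0.174],[0,0,0,0,0]])

```text
clock: 2.15
tool_pos: [0.4647, 0.3659, 0.3287]
eef_rot: [0.401, 0.583, -0.401, 0.582]
contact_force: [-0.0, 0.2, -0.3]
opening: 0.005
```

```bash
python3 - <<'E'
from h import *
s,M=st(); print(M.round(3))
for n in('wrist','top'):
    p,d=r.snapshot(n); cv2.imwrite(f'pics/{n}1.png',p[:,:,::-1]); np.save(f'{n}1.npy',d)
E
```

```text
t 2.15 tcp [0.4647 0.3659 0.3287] sel(mm) [-45.8  60.5 328.7] F sel [ 0.   0.2 -0.3] op 0.0
[[-0.001  0.934  0.357]
 [ 0.     0.357 -0.934]
 [-1.    -0.    -0.001]]
```

View pics/wrist1.png

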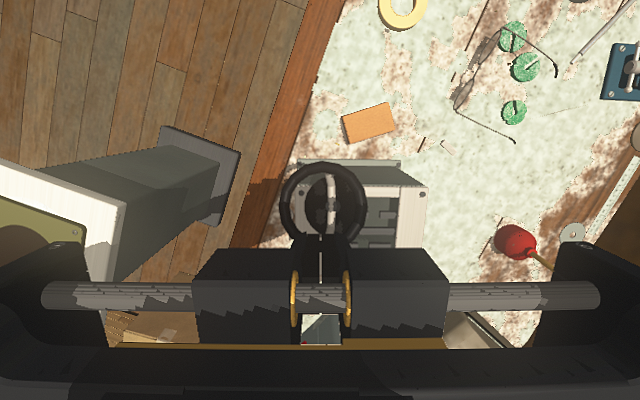

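```bash
python3 - <<'E'
from h import *
s,M=st(); D=np.load('wrist1.npy'); v,u=np.mgrid[0:400,0:640]
P=pts('wrist',np.c_[u.ravel(),v.ravel()],D.ravel(),(s['tool_pos'],s['eef_rot'])); S=w2s(P)*1000
g=cv2.imread('pics/wrist1.png').reshape(-1,3).sum(1)
m=(D.ravel()>0)&(S[:,2]>213)&(S[:,2]<275)&(np.hypot(S[:,0]+46,S[:,1]-60)<60)
Q=S[m];print(m.sum(),Q.min(0),Q.max(0),Q.mean(0))
t=(D.ravel()>0)&(abs(S[:,2]-162)<5)&(abs(S[:,0])<90)&(abs(S[:,1])<75)&(g>300)
print('top',t.sum(),S[t].min(0),S[t].max(0),np.median(S[t][:,2]))
b=np.zeros((400,640),np.uint8); b.ravel()[m]=255; cv2.imwrite('pics/m1.png',b)
E
```

```text
t 2.25 tcp [0.4653 0.3652 0.3287] sel(mm) [-45.5  59.7 328.7] F sel [-0.2 -0.6 -0.8] op 0.01
2244 [-82.91673028  21.62751526 213.07454858] [ -6.44201251  95.43776058 259.23666467] [-43.03537612  66.03717349 241.38778135]
top 2602 [-75.5362965  -20.56918791 157.70194915] [ 79.89150523  56.50637826 165.64926731] 161.65416226959724
```

The wrist view shows the ring at about (322,205), directly beneath the closed fingers. Its centre is near selector (-45, 59, 240) mm. I'll dip in now.

Call:
arm_command(plan=[[0,0.04,0,0,0],[0,0.03,0,0,0],[0,0.02,0,0,0],[0,0.014,0,0,0],[0,0,0,0,0]])

```text
clock: 2.88
tool_pos: [0.4659, 0.364, 0.224]
eef_rot: [0.401, 0.582, -0.403, 0.581]
contact_force: [-0.9, 0.6, 0.6]
opening: 0.005
```

```bash
python3 - <<'E'
from h import *
s,M=st()
p,d=r.snapshot('top'); cv2.imwrite('pics/top2.png',cv2.resize(p[150:230,220:320,::-1],None,fx=6,fy=6))
p,d=r.snapshot('wrist'); cv2.imwrite('pics/wrist2.png',p[:,:,::-1])
st()
E
```

```text
t 2.88 tcp [0.4659 0.364  0.224 ] sel(mm) [-45.4  58.3 224. ] F sel [-0.7  0.9  0.6] op 0.0
t 2.98 tcp [0.4668 0.3645 0.2254] sel(mm) [-44.4  58.5 225.4] F sel [0.5 0.3 0.5] op 0.0
```

View pics/wrist2.png

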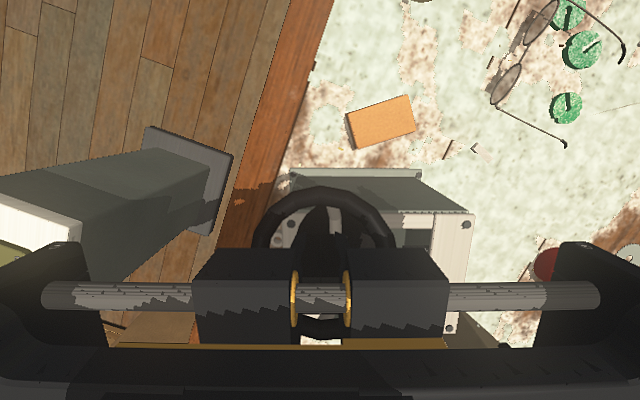

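View pics/top2.png

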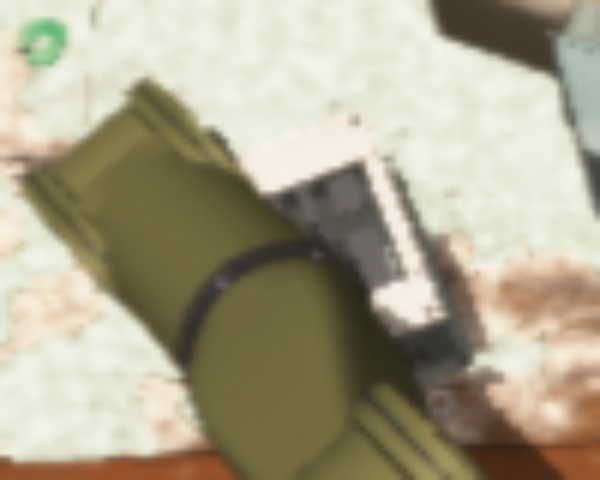

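Call:
arm_command(plan=[[0,0,0.005,0,0],[0,0,0.004,0.002,0],[0,0,0.003,0.002,0],[0,0,0.003,0.002,0],[0,0,0.003,0.002,0]])

```text
clock: 3.6
tool_pos: [0.485, 0.365, 0.2253]
eef_rot: [0.402, 0.583, -0.401, 0.581]
contact_force: [-5.7, 5.0, 6.1]
opening: 0.006
```

```bash
cat > look.py <<'E'
from h import *
import sys
s,M=st()
if len(sys.argv)>1:
    p,d=r.snapshot('wrist'); cv2.imwrite(f'pics/{sys.argv[1]}.png',p[:,:,::-1]); np.save('w.npy',d)
E
python3 look.py w3
```

```text
t 3.60 tcp [0.485  0.365  0.2253] sel(mm) [-27.2  52.5 225.3] F sel [-3.6  6.7  6.1] op 0.01
```

View pics/w3.png

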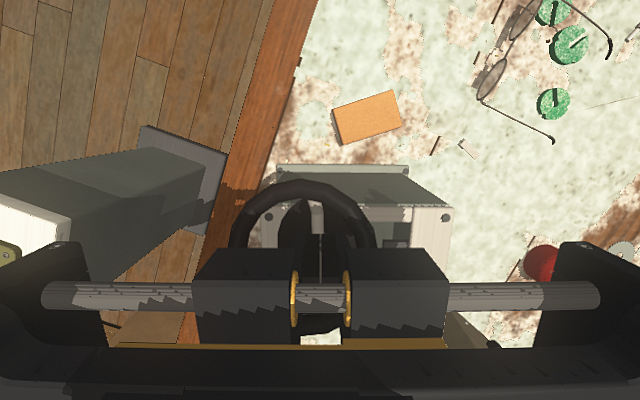

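Call:
arm_command(plan=[[0,0,0.004,0,0],[0,0,0.004,0,0],[0,0,0.004,0,0],[0,0,0.004,0,0],[0,0,0.004,0,0]])

```text
clock: 4.28
tool_pos: [0.5039, 0.3721, 0.2253]
eef_rot: [0.402, 0.583, -0.401, 0.581]
contact_force: [-3.8, 3.9, 4.6]
opening: 0.002
```

```bash
python3 look.py
```

```text
t 4.28 tcp [0.5039 0.3721 0.2253] sel(mm) [ -7.   52.5 225.3] F sel [-2.2  5.   4.6] op 0.0
```

Call:
arm_command(plan=[[0,0,0.003,0.0005,0],[0,0,0.003,0.0005,0],[0,0,0.003,0,0]])

```text
clock: 4.65
tool_pos: [0.5121, 0.3747, 0.2251]
eef_rot: [0.402, 0.583, -0.401, 0.581]
contact_force: [-4.4, 3.6, 2.8]
opening: 0.002
```

```bash
python3 look.py w4; python3 - <<'E'
import sys; sys.argv=['x']
from h import *
s=r.get_state(); D=np.load('w.npy'); v,u=np.mgrid[0:400,0:640]
S=w2s(pts('wrist',np.c_[u.ravel(),v.ravel()],D.ravel(),(s['tool_pos'],s['eef_rot'])))*1000
E
```

```text
t 4.65 tcp [0.5121 0.3747 0.2251] sel(mm) [  1.6  52.  225.1] F sel [-2.9  4.9  2.8] op 0.0
```

View pics/w4.png

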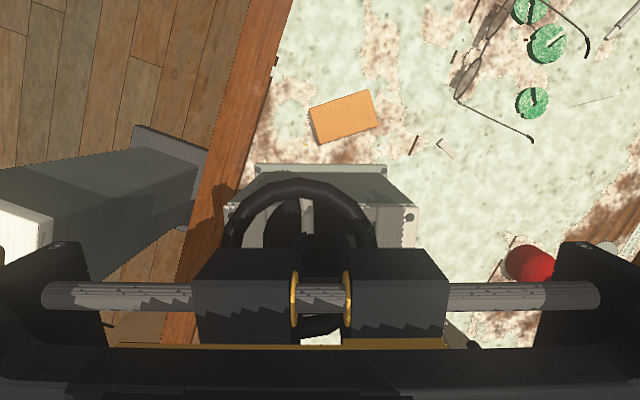

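The ring's centre is at about column 300 and the tool at 321, so the ring trails by about 10 mm. I'll keep sliding.

Call:
arm_command(plan=[[0,0,0.003,0.0002,0],[0,0,0.003,0.0002,0],[0,0,0.003,0,0]])

```text
clock: 5.08
tool_pos: [0.5202, 0.3771, 0.2245]
eef_rot: [0.402, 0.583, -0.402, 0.581]
contact_force: [-4.8, 3.8, 0.8]
opening: 0.007
```

```bash
python3 look.py
```

```text
t 5.08 tcp [0.5202 0.3771 0.2245] sel(mm) [ 10.   51.4 224.5] F sel [-3.1  5.2  0.8] op 0.01
```

Call:
arm_command(plan=[[0,0,0.003,0.0002,0],[0,0,0.003,0.0002,0]])

```text
clock: 5.32
tool_pos: [0.5254, 0.3788, 0.224]
eef_rot: [0.401, 0.584, -0.402, 0.58]
contact_force: [-5.3, 3.6, -1.5]
opening: 0.005
```

```bash
python3 look.py
```

```text
t 5.33 tcp [0.5254 0.3788 0.224 ] sel(mm) [ 15.5  51.1 224. ] F sel [-3.6  5.2 -1.5] op 0.01
```

Call:
arm_command(plan=[[0,0,0.003,0.0002,0],[0,0,0.003,0.0002,0]])

```text
clock: 5.58
tool_pos: [0.5305, 0.3803, 0.2235]
eef_rot: [0.401, 0.584, -0.403, 0.58]
contact_force: [-5.8, 4.1, -2.5]
opening: 0.003
```

```bash
python3 look.py
```

```text
t 5.58 tcp [0.5305 0.3803 0.2235] sel(mm) [ 20.8  50.7 223.5] F sel [-4.   5.9 -2.5] op 0.0
```

Call:
arm_command(plan=[[0,-0.001,0.003,0.0002,0],[0,-0.001,0.003,0.0002,0]])

```text
clock: 5.82
tool_pos: [0.5358, 0.3812, 0.2247]
eef_rot: [0.4, 0.584, -0.404, 0.58]
contact_force: [-5.1, 2.5, -4.3]
opening: 0.011
```

```bash
python3 look.py
```

```text
t 5.83 tcp [0.5358 0.3812 0.2247] sel(mm) [ 26.1  49.6 224.7] F sel [-3.9  4.1 -4.3] op 0.01
```

Call:
arm_command(plan=[[0,-0.001,0.003,0.0002,0],[0,0,0.003,0.0002,0]])

```text
clock: 6.08
tool_pos: [0.5455, 0.3816, 0.2274]
eef_rot: [0.402, 0.581, -0.403, 0.582]
contact_force: [-2.0, 0.7, -1.7]
opening: 0.006
```

```bash
python3 look.py w5
```

```text
t 6.08 tcp [0.5455 0.3816 0.2274] sel(mm) [ 35.3  46.6 227.4] F sel [-1.7  1.3 -1.7] op 0.01
```

View pics/w5.png

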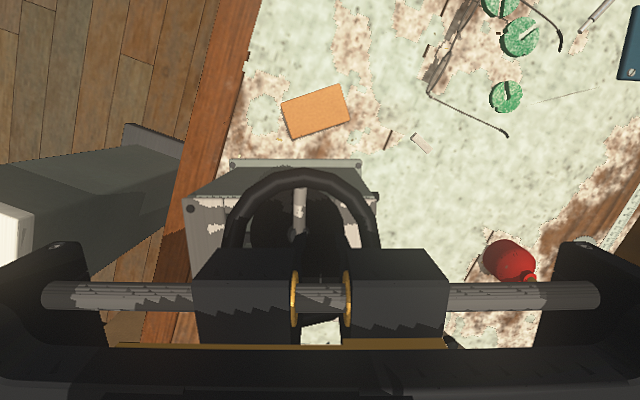

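The y force dropped and the tool jumped forward, so the lever has probably reached the first opening. Next I'll push gently towards -y.

Call:
arm_command(plan=[[0,-0.001,0,0.003,0],[0,-0.001,0,0.003,0],[0,-0.001,0,0.003,0]])

```text
clock: 6.5
tool_pos: [0.5487, 0.3734, 0.231]
eef_rot: [0.403, 0.581, -0.402, 0.581]
contact_force: [-1.1, 1.0, -0.7]
opening: 0.006
```

```bash
python3 look.py
```

```text
t 6.50 tcp [0.5487 0.3734 0.231 ] sel(mm) [ 35.4  37.8 231. ] F sel [-0.7  1.3 -0.7] op 0.01
```

Call:
arm_command(plan=[[0,-0.0005,0,0.004,0],[0,-0.0005,0,0.004,0],[0,-0.0005,0,0.004,0]])

```text
clock: 6.88
tool_pos: [0.5529, 0.3621, 0.2324]
eef_rot: [0.403, 0.581, -0.402, 0.581]
contact_force: [-1.6, 1.4, -0.6]
opening: 0.006
```

```bash
python3 look.py w6
```

```text
t 6.88 tcp [0.5529 0.3621 0.2324] sel(mm) [ 35.3  25.8 232.4] F sel [-1.   1.8 -0.6] op 0.01
```

View pics/w6.png

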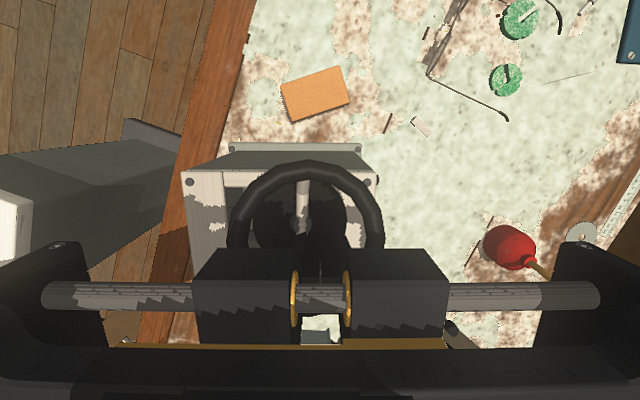

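Call:
arm_command(plan=[[0,-0.0005,0,0.004,0],[0,-0.0005,0,0.004,0],[0,-0.0005,0,0.004,0]])

```text
clock: 7.3
tool_pos: [0.5568, 0.3504, 0.2336]
eef_rot: [0.402, 0.581, -0.403, 0.581]
contact_force: [-0.8, 0.2, -1.0]
opening: 0.009
```

```bash
python3 look.py
```

```text
t 7.30 tcp [0.5568 0.3504 0.2336] sel(mm) [ 34.8  13.5 233.6] F sel [-0.6  0.5 -1. ] op 0.01
```

Call:
arm_command(plan=[[0,0,0,0.003,0],[0,0,0,0.002,0]])

```text
clock: 7.55
tool_pos: [0.5586, 0.346, 0.2336]
eef_rot: [0.402, 0.581, -0.403, 0.581]
contact_force: [-0.9, 1.4, -1.6]
opening: 0.005
```

```bash
python3 look.py w7
```

```text
t 7.55 tcp [0.5586 0.346  0.2336] sel(mm) [ 34.9   8.7 233.6] F sel [-0.4  1.7 -1.6] op 0.0
```

View pics/w7.png

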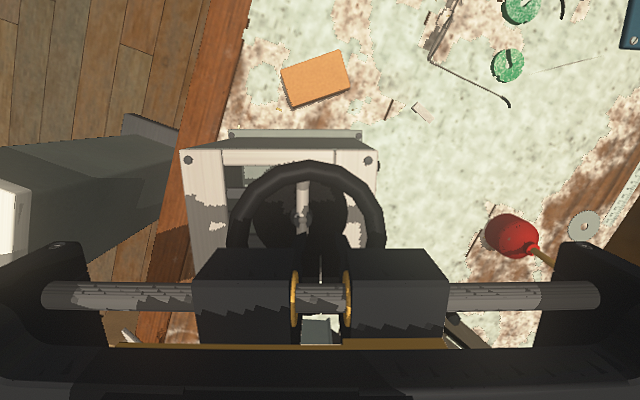

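```bash
cat > ringfit.py <<'E'
from h import *
from scipy.optimize import least_squares
s,M=st(); p,D=r.snapshot('wrist'); v,u=np.mgrid[0:400,0:640]
S=w2s(pts('wrist',np.c_[u.ravel(),v.ravel()],D.ravel(),(s['tool_pos'],s['eef_rot'])))
g=p.reshape(-1,3).max(1)
m=(D.ravel()>0)&(S[:,2]>.22)&(S[:,2]<.285)&(v.ravel()<246)&(np.hypot(*(S-w2s(s['tool_pos']))[:,:2].T)<.075)
Q=S[m]
def f(q):
    c=ring(*q); n=(c-[0,0,.052])/.203; d=Q-c; h=d@n; rad=np.linalg.norm(d-np.outer(h,n),axis=1)
    return np.hypot(rad-.0345,h)-.005
o=least_squares(f,[-.1,.1],loss='soft_l1',f_scale=.002)
c,a=o.x
print('n',len(Q),'cross %.3f along %.3f'%(c,a),'ring',(ring(c,a)*1000).round(1),'gate x %.1f y %.1f'%(100*np.tan(a)/np.cos(c),-100*np.tan(c)),'rms mm',1000*np.sqrt(np.mean(np.minimum(abs(o.fun),.005)**2)))
E
python3 ringfit.py
```

```text
t 7.60 tcp [0.5587 0.3457 0.2336] sel(mm) [ 35.    8.4 233.6] F sel [-0.2 -0.  -0.3] op 0.0
n 5478 cross -0.112 along 0.139 ring [ 28.2  22.5 251.8] gate x 14.1 y 11.2 rms mm 1.8719179991803605
```

Step 1 is met: cross is -0.112, so the lever is in lane 2 with gate x about 14. I'll cross to the -x side of the ring and slide that way, pushing lightly towards -y.

Call:
arm_command(plan=[[0,0,-0.006,0,0],[0,0,-0.006,0,0],[0,0,-0.004,0.001,0],[0,0,-0.004,0.001,0],[0,0,-0.004,0.001,0],[0,0,-0.004,0.001,0]])

```text
clock: 8.4
tool_pos: [0.5337, 0.3328, 0.2338]
eef_rot: [0.403, 0.581, -0.402, 0.581]
contact_force: [-0.7, 1.8, 0.1]
opening: 0.009
```

```bash
python3 ringfit.py
```

```text
t 8.40 tcp [0.5337 0.3328 0.2338] sel(mm) [  6.9   5.2 233.8] F sel [-0.1  2.   0.1] op 0.01
n 5604 cross -0.098 along 0.052 ring [ 10.6  19.9 253.7] gate x 5.2 y 9.8 rms mm 1.8449241850456901
```

Call:
arm_command(plan=[[0,0,-0.003,0.0015,0],[0,0,-0.003,0.0015,0],[0,0,-0.003,0.0015,0],[0,0,-0.003,0.001,0]])

```text
clock: 8.95
tool_pos: [0.5243, 0.3255, 0.2335]
eef_rot: [0.403, 0.582, -0.401, 0.581]
contact_force: [1.0, 7.9, -5.8]
opening: 0.003
```

```bash
python3 ringfit.py
```

```text
t 8.95 tcp [0.5243 0.3255 0.2335] sel(mm) [ -4.4   1.6 233.5] F sel [ 3.7  7.  -5.8] op 0.0
n 5739 cross -0.084 along -0.002 ring [ -0.4  17.1 254.3] gate x -0.2 y 8.5 rms mm 1.8483729823781796
```

Call:
arm_command(plan=[[0,-0.001,-0.003,0,0],[0,0,-0.003,0,0]])

```text
clock: 9.25
tool_pos: [0.5188, 0.3235, 0.2345]
eef_rot: [0.403, 0.582, -0.401, 0.581]
contact_force: [1.6, 6.1, -4.8]
opening: 0.004
```

```bash
python3 look.py
```

```text
t 9.25 tcp [0.5188 0.3235 0.2345] sel(mm) [-10.3   1.7 234.5] F sel [ 3.7  5.1 -4.8] op 0.0
```

Call:
arm_command(plan=[[0,0,-0.003,0,0],[0,0,-0.003,0,0]])

```text
clock: 9.5
tool_pos: [0.5127, 0.3204, 0.2344]
eef_rot: [0.402, 0.582, -0.402, 0.581]
contact_force: [-0.0, 5.0, -2.7]
opening: 0.006
```

```bash
python3 ringfit.py
```

```text
t 9.50 tcp [0.5127 0.3204 0.2344] sel(mm) [-17.    1.  234.4] F sel [ 1.8  4.7 -2.7] op 0.01
n 5688 cross -0.082 along -0.064 ring [-13.   16.6 253.9] gate x -6.4 y 8.2 rms mm 1.8734270476470984
```

Call:
arm_command(plan=[[0,0,-0.003,0.0003,0],[0,0,-0.003,0.0003,0]])

```text
clock: 9.8
tool_pos: [0.508, 0.3155, 0.2347]
eef_rot: [0.402, 0.581, -0.403, 0.582]
contact_force: [0.7, 1.7, -1.4]
opening: 0.006
```

```bash
python3 ringfit.py
```

```text
t 9.80 tcp [0.508  0.3155 0.2347] sel(mm) [-23.2  -1.9 234.7] F sel [ 1.3  1.3 -1.4] op 0.01
n 5667 cross -0.068 along -0.097 ring [-19.6  13.6 253.6] gate x -9.7 y 6.8 rms mm 1.8787023886711698
```

Call:
arm_command(plan=[[0,0,-0.003,0.0003,0],[0,0,-0.003,0.0003,0]])

```text
clock: 10.1
tool_pos: [0.5025, 0.3134, 0.2348]
eef_rot: [0.402, 0.581, -0.403, 0.581]
contact_force: [-0.2, 0.9, -1.1]
opening: 0.005
```

```bash
python3 ringfit.py
```

```text
t 10.10 tcp [0.5025 0.3134 0.2348] sel(mm) [-29.1  -1.9 234.8] F sel [ 0.1  0.9 -1.1] op 0.01
n 5625 cross -0.067 along -0.124 ring [-25.1  13.6 253. ] gate x -12.5 y 6.8 rms mm 1.9036807594731282
```

It gave way: gate y is 6.8 and the force fell to 1 N. I'll push through the second opening.

Call:
arm_command(plan=[[0,0,0,0.003,0],[0,0,0,0.003,0],[0,0,0,0.003,0]])

```text
clock: 10.52
tool_pos: [0.5057, 0.305, 0.2347]
eef_rot: [0.402, 0.581, -0.403, 0.581]
contact_force: [0.1, 0.4, -1.2]
opening: 0.005
```

```bash
python3 ringfit.py
```

```text
t 10.53 tcp [0.5057 0.305  0.2347] sel(mm) [-29.  -10.9 234.7] F sel [ 0.2  0.4 -1.2] op 0.01
n 5695 cross -0.023 along -0.127 ring [-25.7   4.6 253.3] gate x -12.8 y 2.3 rms mm 1.9038970745851735
```

Call:
arm_command(plan=[[0,0,0,0.004,0],[0,0,0,0.004,0],[0,0,0,0.004,0],[0,0,0,0.004,0]])

```text
clock: 11.08
tool_pos: [0.5115, 0.2901, 0.2348]
eef_rot: [0.402, 0.581, -0.402, 0.581]
contact_force: [0.2, 1.3, -1.0]
opening: 0.004
```

```bash
python3 ringfit.py
```

```text
t 11.07 tcp [0.5115 0.2901 0.2348] sel(mm) [-28.9 -26.9 234.8] F sel [ 0.6  1.2 -1. ] op 0.0
n 5787 cross -0.163 along -0.154 ring [-31.2  32.5 249.9] gate x -15.7 y 16.4 rms mm 4.403480004786678
```

Call:
arm_command(plan=[[0,0,0,0.004,0],[0,0,0,0.004,0],[0,0,0,0,0]])

```text
clock: 11.5
tool_pos: [0.5144, 0.2823, 0.2348]
eef_rot: [0.403, 0.581, -0.403, 0.581]
contact_force: [1.0, 0.3, 0.2]
opening: 0.006
```

```bash
python3 ringfit.py
```

```text
t 11.50 tcp [0.5144 0.2823 0.2348] sel(mm) [-29.  -35.2 234.8] F sel [ 1.1 -0.1  0.2] op 0.01
n 5739 cross -0.124 along -0.159 ring [-32.2  24.7 250.9] gate x -16.2 y 12.4 rms mm 4.409943955023896
```

```bash
python3 - <<'E'
t=open('ringfit.py').read()
t=t.replace("o=least_squares(f,[-.1,.1],loss='soft_l1',f_scale=.002)","o=min((least_squares(f,[c0,a0],loss='soft_l1',f_scale=.002) for c0 in(-.1,.1,.3) for a0 in(-.1,.12)),key=lambda o:o.cost)")
open('ringfit.py','w').write(t)
E
python3 ringfit.py
```

```text
t 11.55 tcp [0.5143 0.2826 0.2348] sel(mm) [-28.9 -35.  234.8] F sel [0.9 1.  0. ] op 0.0
n 5714 cross 0.100 along -0.128 ring [-25.9 -20.2 252.3] gate x -12.9 y -10.1 rms mm 2.005052999755921
```

Step 2 is met: cross is +0.100, lane 3. The two bad readings before that were a local minimum of the fit, and starting it from several points fixed it. Now I'll slide towards +x.

Call:
arm_command(plan=[[0,0,0.006,0,0],[0,0,0.005,0,0],[0,0,0.004,0,0],[0,0,0.004,0,0],[0,0,0.004,0,0],[0,0,0.004,0,0]])

```text
clock: 12.35
tool_pos: [0.5395, 0.2925, 0.2346]
eef_rot: [0.402, 0.582, -0.402, 0.581]
contact_force: [-1.1, -0.1, -0.2]
opening: 0.005
```

```bash
python3 ringfit.py
```

```text
t 12.35 tcp [0.5395 0.2925 0.2346] sel(mm) [ -1.8 -34.5 234.6] F sel [-1.1  0.3 -0.2] op 0.01
n 5717 cross 0.102 along -0.042 ring [ -8.6 -20.6 253.8] gate x -4.3 y -10.2 rms mm 1.9886436108460912
```

Call:
arm_command(plan=[[0,0,0.004,0.001,0],[0,0,0.004,0.001,0],[0,0,0.004,0.001,0]])

```text
clock: 12.78
tool_pos: [0.5519, 0.2939, 0.2347]
eef_rot: [0.402, 0.582, -0.402, 0.581]
contact_force: [-0.8, 1.5, -0.6]
opening: 0.004
```

```bash
python3 ringfit.py
```

```text
t 12.78 tcp [0.5519 0.2939 0.2347] sel(mm) [ 10.2 -37.6 234.7] F sel [-0.2  1.6 -0.6] op 0.0
n 5726 cross 0.117 along 0.014 ring [  2.9 -23.7 253.6] gate x 1.4 y -11.8 rms mm 1.9846950905303185
```

Near the bar now. I'll add a little push in -y and search in small steps.

Call:
arm_command(plan=[[0,0,0.003,0.0018,0],[0,0,0.003,0.0018,0]])

```text
clock: 13.08
tool_pos: [0.5587, 0.2925, 0.2347]
eef_rot: [0.402, 0.581, -0.402, 0.581]
contact_force: [-1.6, 1.0, -0.9]
opening: 0.006
```

```bash
python3 ringfit.py
```

```text
t 13.07 tcp [0.5587 0.2925 0.2347] sel(mm) [ 16.1 -41.3 234.7] F sel [-1.1  1.5 -0.9] op 0.01
n 5690 cross 0.138 along 0.041 ring [  8.2 -27.9 252.9] gate x 4.1 y -13.9 rms mm 2.010951601445586
```

Call:
arm_command(plan=[[0,0,0.003,0.0003,0],[0,0,0.003,0.0003,0]])

```text
clock: 13.38
tool_pos: [0.5645, 0.2943, 0.2347]
eef_rot: [0.402, 0.582, -0.402, 0.581]
contact_force: [-1.8, 0.5, -1.1]
opening: 0.003
```

```bash
python3 ringfit.py
```

```text
t 13.38 tcp [0.5645 0.2943 0.2347] sel(mm) [ 22.2 -41.8 234.7] F sel [-1.4  1.1 -1.1] op 0.0
n 5655 cross 0.142 along 0.069 ring [ 14.  -28.6 252.5] gate x 7.0 y -14.3 rms mm 2.018757445680315
```

Call:
arm_command(plan=[[0,0,0.001,0.002,0],[0,0,0.001,0.002,0]])

```text
clock: 13.68
tool_pos: [0.5677, 0.291, 0.2347]
eef_rot: [0.402, 0.581, -0.402, 0.581]
contact_force: [-1.0, 0.7, -1.6]
opening: 0.007
```

```bash
python3 ringfit.py
```

```text
t 13.68 tcp [0.5677 0.291  0.2347] sel(mm) [ 24.  -46.  234.7] F sel [-0.7  1.  -1.6] op 0.01
n 5619 cross 0.164 along 0.076 ring [ 15.4 -33.1 251.7] gate x 7.7 y -16.6 rms mm 2.0387822092200865
```

The lever is in the park notch with almost no force. I'll push it home, lowering the tips as the ring tilts down.

Call:
arm_command(plan=[[0,0.0025,0,0.003,0],[0,0.0025,0,0.003,0],[0,0.002,0,0.003,0],[0,0.002,0,0.003,0]])

```text
clock: 14.22
tool_pos: [0.5721, 0.2796, 0.2257]
eef_rot: [0.403, 0.581, -0.402, 0.581]
contact_force: [-0.8, 0.3, -0.5]
opening: 0.006
```

```bash
python3 ringfit.py
```

```text
t 14.22 tcp [0.5721 0.2796 0.2257] sel(mm) [ 24.1 -58.2 225.7] F sel [-0.7  0.6 -0.5] op 0.01
n 5792 cross 0.232 along 0.078 ring [ 15.9 -46.6 248.9] gate x 8.1 y -23.6 rms mm 2.071010754995464
```

Call:
arm_command(plan=[[0,0.002,0,0.003,0],[0,0.001,0,0.003,0],[0,0.001,0,0.003,0],[0,0,0,0.003,0]])

```text
clock: 14.78
tool_pos: [0.5759, 0.2685, 0.2214]
eef_rot: [0.402, 0.582, -0.403, 0.581]
contact_force: [-1.5, 0.7, -1.7]
opening: 0.005
```

```bash
python3 ringfit.py
```

```text
t 14.78 tcp [0.5759 0.2685 0.2214] sel(mm) [ 23.7 -69.8 221.4] F sel [-1.2  1.2 -1.7] op 0.0
n 5849 cross 0.293 along 0.078 ring [ 15.8 -58.4 245.8] gate x 8.2 y -30.1 rms mm 2.1196240438147993
```

Call:
arm_command(plan=[[0,0,0,0.002,0],[0,0,0,0.002,0]])

```text
clock: 15.08
tool_pos: [0.5774, 0.2649, 0.2217]
eef_rot: [0.402, 0.582, -0.402, 0.581]
contact_force: [-1.2, 0.2, -1.1]
opening: 0.004
```

```bash
python3 ringfit.py
```

```text
t 15.07 tcp [0.5774 0.2649 0.2217] sel(mm) [ 23.8 -73.8 221.7] F sel [-1.1  0.6 -1.1] op 0.0
n 5829 cross 0.313 along 0.078 ring [ 15.8 -62.3 244.6] gate x 8.2 y -32.4 rms mm 2.148569507216952
```

Call:
arm_command(plan=[[0,0,0,0.002,0],[0,0,0,0.002,0]])

```text
clock: 15.38
tool_pos: [0.5787, 0.2614, 0.2216]
eef_rot: [0.402, 0.582, -0.402, 0.581]
contact_force: [-1.8, 2.0, -2.5]
opening: 0.008
```

```bash
python3 ringfit.py
```

```text
t 15.38 tcp [0.5787 0.2614 0.2216] sel(mm) [ 23.8 -77.5 221.6] F sel [-1.   2.5 -2.5] op 0.01
n 5901 cross 0.327 along 0.078 ring [ 15.8 -65.1 243.6] gate x 8.2 y -34.0 rms mm 2.1443044777038467
```

Home: cross is 0.327, and the push force is rising against the stop. I'll centre the fingers in the ring and then lift straight out.

Call:
arm_command(plan=[[0,0,-0.004,-0.005,0],[0,0,-0.003,-0.005,0],[0,0,0,0,0]])

```text
clock: 15.8
tool_pos: [0.5686, 0.2687, 0.222]
eef_rot: [0.402, 0.582, -0.402, 0.582]
contact_force: [-0.1, -0.5, 0.3]
opening: 0.004
```

```bash
python3 ringfit.py
```

```text
t 15.80 tcp [0.5686 0.2687 0.222 ] sel(mm) [ 16.9 -67.2 222. ] F sel [-0.3 -0.5  0.3] op 0.0
n 4733 cross 0.334 along 0.081 ring [ 16.5 -66.4 243.1] gate x 8.6 y -34.8 rms mm 2.362324603875614
```

Call:
arm_command(plan=[[0,-0.015,0,0,0],[0,-0.02,0,0,0],[0,-0.03,0,0,0],[0,-0.04,0,0,0],[0,-0.04,0,0,0],[0,0,0,0,0],[0,0,0,0,0]])

```text
clock: 16.73
tool_pos: [0.5686, 0.2677, 0.3667]
eef_rot: [0.402, 0.581, -0.403, 0.581]
contact_force: [-0.3, -0.1, -0.2]
opening: 0.004
```

```bash
python3 ringfit.py; python3 look.py w9; python3 - <<'E'
from h import *
p,d=r.snapshot('side'); cv2.imwrite('pics/side9.png',cv2.resize(p[100:300,220:460,::-1],None,fx=3,fy=3))
E
```

```text
t 16.73 tcp [0.5686 0.2677 0.3667] sel(mm) [ 16.6 -68.1 366.7] F sel [-0.3 -0.  -0.2] op 0.0
n 2186 cross 0.333 along 0.085 ring [ 17.2 -66.2 243.1] gate x 9.0 y -34.6 rms mm 1.1697308161143753
t 16.77 tcp [0.5683 0.2676 0.3659] sel(mm) [ 16.3 -68.  365.9] F sel [-0.5 -0.8 -0.5] op 0.0
```

View pics/w9.png

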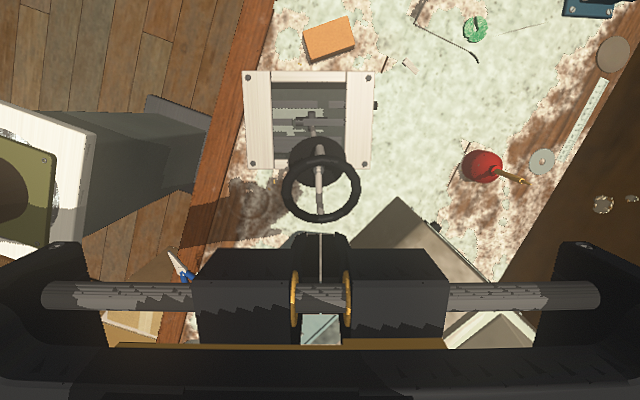

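View pics/side9.png

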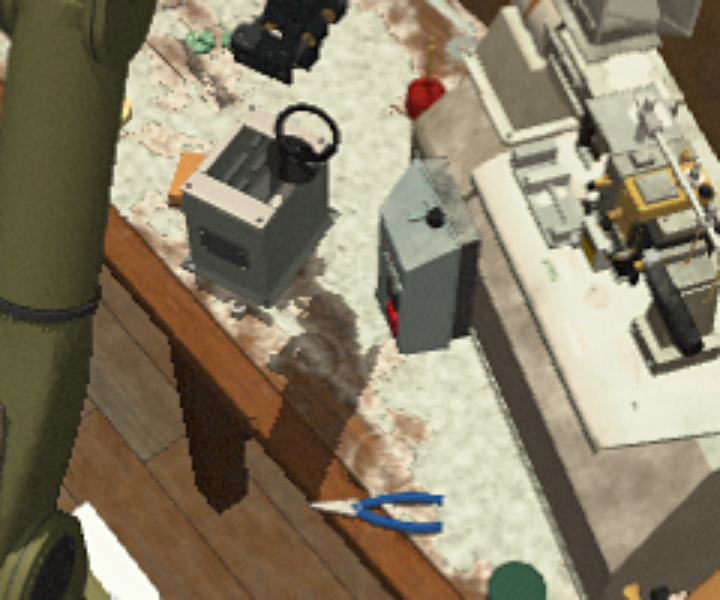

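The wrist view shows the ring at about (320,190), past the window edge, with the stem in the notch at about (312,125). The fingers are clear of it. The side view shows the lever leaning to the park side and the sanding block and pliers where they were.

```bash
python3 - <<'E'
from h import *
st(); print(r.finish_job())
E
```

```text
t 16.88 tcp [0.5683 0.2677 0.3655] sel(mm) [ 16.3 -67.9 365.5] F sel [ 0.5 -0.8 -0.1] op 0.01
the job is handed in; nothing more can be done
None
```

The lever is home in the park notch and standing free, and I handed the job in at about 16.9 s of the 58 s allowed; no verdict is reported.

- **Path:** I reached into the ring with closed fingers and found the first opening at a gate x of about +14 mm. The second was at about -13 mm and the park notch at about +8 mm. I then centred the fingers in the ring and lifted straight out.
- **Force:** the highest reading at the tool was about 10 N, taken at the end of each move rather than continuously.
- **Lever after release:** the last ring fit gave cross about 0.333 rad and along about +0.085 rad. Cross reads slightly above the 0.325 stop, which I put down to calibration error.
- **Robot:** the tips ended about 12 cm above the ring, with contact force near zero.
- **Bystanders:** the sanding block and pliers looked unmoved in the last pictures. I did not measure any of the six, and did not check the bush, tin, tape roll or marker one by one. The fingers never went below about z = 0.22 m.
- **Disagreement:** two ring fits while crossing to lane 3 gave a wrong cross (fit error 4.4 mm). Starting the fit from several points corrected it to +0.100 rad, in lane 3, before I went on.

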